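# Set and lock the hold-down spindle of a housing jig

## Robot

A 6-joint arm with a two-finger parallel gripper is mounted at the origin on the work surface. World frame = base frame: x ahead of the robot, y to its left, z up, the work surface at z = 0. Lengths are in m, angles in rad, forces in N, time in s.
With the tool pointing down it reaches from about 0.275 to 0.725 m from the base axis. Payload 15.9 kg.
Tool frame: the origin (TCP) lies on the centre line of the jaws, within the pads' length; the fingertips stand 8 mm ahead of it and the grasp point (between the pads) lies 11 mm behind it; z points along the fingers, y is the line along which they close (so a half turn about z gives the same grasp; the last joint's range is limited). The gripper opens to 85 mm and grips with 20 to 120 N. Pads are 22 mm wide; open, the fingers measure 114 mm over their backs; the gripper's body (76 mm by 85 mm) begins 54 mm behind the grasp point. The pads swing forward as they close: fully open they stand 13 mm farther back than shut.
Start: joints at [1.23, 0.213, -0.034, 1.323, 0, 1.571], TCP at [0.167, 0.471, 0.239] pointing down, gripper open.
Joint ranges: [-2.98, 2.98], [-0.74, 1.72], [-1.14, 1.35], [-2.1, 2.04], [-1.57, 1.44], [-3.14, 3.14]. Speed limits (rad/s): [1.89, 1.89, 2.39, 2.57, 3.14, 3.14].

## Interface

Orientations are given as a unit quaternion [x, y, z, w].
In Python, from rig import bot gives the robot as it stands.
- The arm moves only by the tool arm_command, never from a script. Its argument "rows" is a list of rows, each an object of numbers: "jaw": the gripper's target within -1 to 1 (fully open at 1, half-way at 0, shut at -1); "x", "y", "z": the shift along the tool's x, y, z each as a share of 5 cm, from -1 to 1; "spin": the turn about the tool's z as a share of 0.15 rad, from -1 to 1. In form: [{"jaw": .., "x": .., "y": .., "z": .., "spin": ..}, ...]. A call has 1 to 12 rows; each row shifts and turns the commanded pose from where the row before left it, along the tool's axes as they then stand; what a row does not reach is not made up. A row lasts 1/10 s, in which the tool goes at most 50 mm and 8.59 degrees, less where a joint would pass 70% of its speed; a pose out of reach is approached as far as the arm can. A call with a number of a shift or a turn outside -1 to 1 is refused whole. A call with a gripper value outside its range is refused whole. The fingers move at their own pace and stop on an object; "squeeze" is the grip in N (left out, the last holds). Time passes only in rows, so rows that do not move let the fingers close. It gives the time, the measured TCP pose, the force, the opening and the grip force at its end, in the units of the state.
- bot.read_state(): the state, without advancing time (a new reading comes with each control period).
- bot.get_image(name): name is "scene" or "top" or "wrist"; returns a dict with "pixels" (384x512x3 uint8, red, green, blue), "fx", "fy", "cx", "cy" (pixels), "extrinsics" (4x4, takes a point from camera to world coordinates). Camera axes: x right, y down, z forward; pixel columns grow to the right and rows downward; lengths in m; the calibration is good to about 2 mm. The wrist camera is an equidistant fisheye: a pixel r from the principal point sees the ray r / f radians off the axis. A picture is of the moment at which its call begins. There is no depth.
- bot.job_done(): hands the job in; it is judged then, once.
The state is a dict: "time_s": time; "joints": joint angles; "qd": joint speeds; "tau": joint torques, N m; "tool_pos": TCP position; "tool_rot": TCP orientation; "ft_force": force on the tool from outside, world axes, zero at the start; "moment": the same for the moment, N m; "grip_width": opening from 0.0 (shut) to 1.0 (fully open); "finger_force": force on a finger pad.
Only numpy, scipy, OpenCV 4.12 (cv2) and the standard library are available. Lean on these libraries where they do the work, as an engineer would, in place of code of your own. Each camera call takes 0.05 s, during which the arm holds its last target. There are 200 camera calls.

## Task

The white housing lies loose in the clamping jig because the hold-down spindle above it is set too high. Slacken the spindle's lock lever, screw the spindle down by its cross bar until you feel its rubber foot meet the housing and then about a quarter turn more, so that it holds the housing snugly without crushing it, and tighten the lock lever firmly again, without straining it.

Things in the scene. Friction and masses are not known exactly. Their poses are not given: they have to be found in the camera images.
- locknut: Jam nut: black clamping-lever nut on the spindle thread, hub 25 x 23 mm, foot 33 mm, one straight lever, an 11 mm bar rising outward to a 15 mm ball, 92 mm from axis to tip. Origin on the axis at the hub's underside, 124 mm above the bench; z up, x along the lever. Counter-clockwise from above loosens. It starts lightly locked; free after 0.4 rad, stops 1.3 to 1.5 rad from there; rises under 2 mm.
- lever_grip (a point): Point on the lever's centre line, 75 mm from the spindle axis, 154 mm above the bench; axes as locknut. A push of 1 to 6 N here breaks the nut loose. Tightening (clockwise): free until the nut meets the bush, 0.15 to 0.4 rad short of its locked start, then the push grows by about 30 N per rad. 12 to 18 N locks it well and it stays so; over 25 N strains it.
- tommy_bar (a point): Centre of the steel cross bar that turns the spindle: level, 10 mm thick, 13 mm black balls 40 mm out at both ends, through a 17 mm round head; about 184 mm above the bench, x along the bar, z up. The lock lever turns 25 mm lower. Clockwise from above screws the spindle down 0.8 mm per rad: about 0.1 Nm with the nut loose, rising about 0.13 Nm per rad once the foot presses; jammed when locked.
- foot: Sprung foot of the spindle: a steel cup 31 mm across with a black rubber pad, 28 mm across; turns with the spindle. Origin at the centre of the cup's lower rim, z up. The pad stands out 2 to 5 mm below the rim (worn, differs each time) and starts 1 to 5 mm above the housing. It yields 1 mm per 35 N, so about 20 N per rad of bar turn after touching; a quarter turn holds well, over 100 N cracks.
- bush: Threaded brass bush, 38 mm across, in the end of the jig's aluminium over-arm; the lock nut clamps on its top face. Origin at that face's centre, on the spindle axis, 124 mm above the bench; z up, x towards the jig's column. Fixed.
- shell: White plastic housing in the jig's nest under the spindle, 62 x 190 x 42 mm, lying flat; origin at the centre of its underside, 20 mm above the bench, long axis y, flat top 62 mm above the bench. Loose, with 1.5 mm of play between the nest's locators; it must stay there.
- spare_shell: Bystander: an open white half shell, 62 x 190 x 28 mm, loose on the mat to the left.
- circuit_board: Bystander: a green circuit board, 34 x 110 mm, loose on the mat to the robot's right, near its base.
- reader: Bystander: a blue pistol-grip reader lying on its side, 36 mm high, to the right.
- hex_key: Bystander: a dark steel hex key, 100 mm long, loose on the jig's base plate in front of the nest.
- scissors: Bystander: scissors with blue grips, flat on the mat, far right.
Mind the look-alikes: they are no part of the job. What is shaped like the shell but turquoise is not meant.

How it is judged:
By the outcome, as a careful person would: the job done as asked, in the order asked, and still so for the second after the job is handed in, with the robot touching nothing.
It also fails if it takes over 72 s, if anything falls off the work surface, if the arm or the gripper's body presses on something with over 40 N, if the wrist force passes 120 N, or if a joint passes its speed limit or range.

## Working session

There is one attempt and no reset: what is moved stays moved. The work goes in short steps, Python scripts to look and compute and a tool call to move; the robot and the scene stay as the last step left them, time stands still between calls to the robot, and variables do not carry over. Pictures are saved under pics/ and viewed, at most 10 in all, crops included, and the job is handed in when it is done.

Besides the shell and the picture viewer there is one more tool, called after "Request:" as a command line: name --argument value ..., lists and objects as JSON in quotes. arm_command: Moves the arm, as the interface text tells. Its arguments: {"type":"object","properties":{"rows":{"type":"array"},"squeeze":{"type":"number"}},"required":["rows"]}

```bash
mkdir -p pics; ls
cat > h.py <<'E'
from rig import bot
import numpy as np, cv2
def snap(n,f):
    d=bot.get_image(n); np.savez('pics/'+f+'.npz',**{k:np.array(v) for k,v in d.items()})
    cv2.imwrite('pics/'+f+'.png',d['pixels'][:,:,::-1]); return d
def crop(f,x0,y0,x1,y1,s,o):
    im=cv2.imread('pics/'+f+'.png')[y0:y1,x0:x1]; cv2.imwrite('pics/'+o+'.png',cv2.resize(im,None,fx=s,fy=s,interpolation=cv2.INTER_CUBIC))
def ray(f,u,v):
    d=np.load('pics/'+f+'.npz'); E=d['extrinsics']; r=E[:3,:3]@np.array([(u-d['cx'])/d['fx'],(v-d['cy'])/d['fy'],1]); return E[:3,3],r
def atz(f,u,v,z):
    o,r=ray(f,u,v); return o+r*(z-o[2])/r[2]
def proj(f,p):
    d=np.load('pics/'+f+'.npz'); E=d['extrinsics']; c=E[:3,:3].T@(np.array(p)-E[:3,3]); return c[0]/c[2]*d['fx']+d['cx'],c[1]/c[2]*d['fy']+d['cy']
E
python3 - <<'E'
from h import *
a=snap('scene','s0');b=snap('top','t0')
cv2.imwrite('pics/both.png',np.vstack([a['pixels'],b['pixels']])[:,:,::-1])
for d in(a,b): print(d['fx'],d['extrinsics'].round(3).tolist())
print(bot.read_state())
E
```

```text
pics
402.23154786182283 [[0.121, 0.866, -0.485, 1.011], [0.993, -0.106, 0.058, -0.09], [-0.002, -0.489, -0.872, 1.12], [0.0, 0.0, 0.0, 1.0]]
403.4185167739168 [[0.026, -0.989, 0.145, 0.29], [-0.999, -0.031, -0.029, 0.006], [0.033, -0.144, -0.989, 1.285], [0.0, 0.0, 0.0, 1.0]]
{'time_s': 0.1, 'joints': array([ 1.22999298e+00,  2.13312439e-01, -3.49457299e-02,  1.32353940e+00,
       -4.65842312e-06,  1.57080810e+00]), 'qd': array([-0.00054209, -0.00177487,  0.00146846, -0.00092969,  0.00111181,
       -0.00117053]), 'tau': array([ 1.57293453e-03, -6.87247396e+01,  4.87810385e+01,  1.19979147e-02,
        9.56976373e-05, -3.02104752e-05]), 'tool_pos': array([0.16702471, 0.47096413, 0.238883  ]), 'tool_rot': array([ 1.69583995e-01,  9.85515610e-01, -4.93764498e-04, -8.25958031e-05]), 'ft_force': array([-0.32978316,  0.47471298,  0.07408959]), 'moment': array([-0.02755539,  0.03184486, -0.00940087]), 'finger_force': 0.0, 'grip_width': 1.0003141200665207}
```

View pics/s0.png

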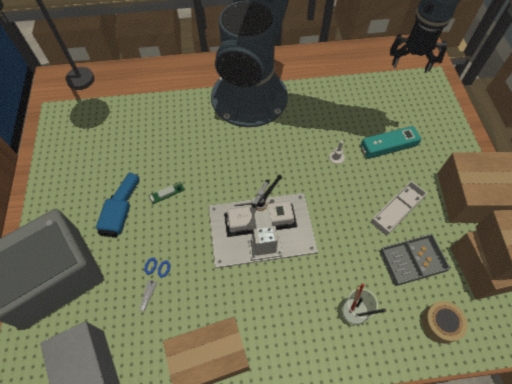

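View pics/t0.png

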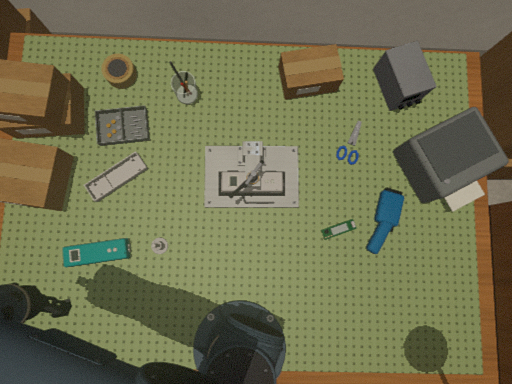

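The scene view shows the jig around (262,225), with the lever running up and right to about (278,178). In the top view the jig is around (252,177).

Run:
```python
from h import *
crop('s0',205,165,325,265,5,'c1');crop('t0',200,135,305,215,5,'c2')
a=cv2.imread('pics/c1.png');b=cv2.imread('pics/c2.png')
cv2.imwrite('pics/c3.png',cv2.resize(np.vstack([cv2.resize(a,(480,400)),cv2.resize(b,(480,366))]),None,fx=.78,fy=.78))
```

```text
(no output)
```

View pics/c1.png

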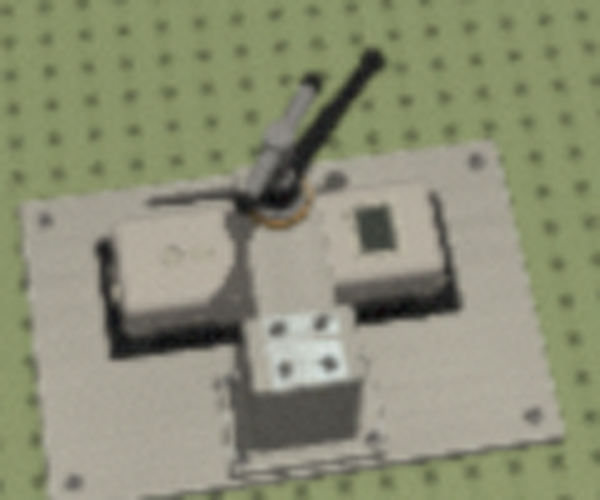

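View pics/c2.png

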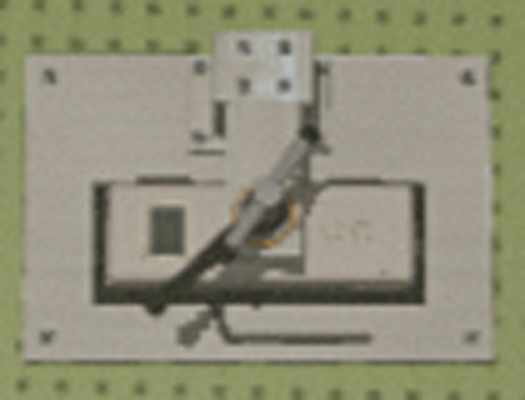

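Run:
```python
from h import *
b=atz('t0',231,196,.158); b2=atz('s0',279.4,177,.158)
print('leverball',b,b2)
for z in(.184,): print('bar ball far',atz('t0',262,161.6,z),'near?',atz('t0',246,184,z),'head',atz('t0',200+266/5,135+192/5,z), 'scene ball',atz('s0',267.4,181.4,z),atz('s0',205+258/5,165+190/5,z),'scene head', atz('s0',205+280/5,165+137/5,z))
print('bush',atz('t0',200+264/5,135+217/5,.124),atz('s0',205+281/5,165+203/5,.124))
print('plate corners',[atz('t0',200+u/5,135+v/5,.01).round(3).tolist() for u,v in((25,58),(487,58),(493,358),(25,362))])
print('column top corners',[atz('t0',200+u/5,135+v/5,.13).round(3).tolist() for u,v in((215,33),(311,33),(308,97),(217,97))])
for n,p in dict(s0=1,t0=1).items(): print(n,[np.round(proj(n,q),1).tolist() for q in [(.45,0,.124),(.45,0,.184)]])
```

```text
leverball [0.44070401 0.03678239 0.158     ] [0.44526389 0.03712248 0.158     ]
bar ball far [ 0.53668411 -0.046928    0.184     ] near? [ 0.4719536  -0.00416277  0.184     ] head [ 0.50239844 -0.02326778  0.184     ] scene ball [ 4.70269858e-01 -4.37366656e-04  1.84000000e-01] [ 0.53167887 -0.03713019  0.184     ] scene head [ 0.50171043 -0.02176819  0.184     ]
bush [ 0.49907134 -0.02407397  0.124     ] [ 0.51057865 -0.02204033  0.124     ]
plate corners [[0.619, 0.13, 0.01], [0.629, -0.17, 0.01], [0.433, -0.175, 0.01], [0.422, 0.122, 0.01]]
column top corners [[0.607, 0.008, 0.13], [0.609, -0.049, 0.13], [0.57, -0.048, 0.13], [0.568, 0.006, 0.13]]
s0 [[266.2, 185.9], [266.6, 175.0]]
t0 [[244.1, 194.8], [244.3, 191.8]]
```

```bash
cat >> h.py <<'E'
AX=np.array([.5025,-.0225])
def st(pr=True):
    s=bot.read_state(); q=s['tool_rot']; ph=2*np.arctan2(q[0],q[1]); ph=np.pi-ph
    ph=(ph+np.pi)%(2*np.pi)-np.pi
    p=s['tool_pos']; r=p[:2]-AX; f=s['ft_force']; 
    a=np.arctan2(r[1],r[0]); R=np.hypot(*r)
    if pr: print('t',round(s['time_s'],2),'p',p.round(4),'phi',round(ph,3),'R',R.round(4),'ang',a.round(3),'j',s['joints'].round(2),'F',f.round(1),'M',s['moment'].round(3),'w',round(s['grip_width'],3),'ff',round(float(s['finger_force']),1),
      'tilt',np.round(q[2:],4),'Ftan',round(float((r[0]*f[1]-r[1]*f[0])/R),2))
    return s,p,ph
def to(x,y,z):
    s,p,ph=st(); d=np.array([x,y,z])-p
    e1=np.array([np.cos(ph),np.sin(ph),0]); e2=np.array([np.sin(ph),-np.cos(ph),0])
    print('shares', np.round([d@e1/.05,d@e2/.05,-d[2]/.05],3))
E
python3 -c "
from h import *
to(.456,.024,.24)"
```

```text
t 0.1 p [0.167  0.471  0.2389] phi 2.801 R 0.5967 ang 2.168 j [ 1.23  0.21 -0.03  1.32 -0.    1.57] F [-0.3  0.5  0.1] M [-0.028  0.032 -0.009] w 1.0 ff 0.0 tilt [-0.0005 -0.0001] Ftan 0.01
shares [-8.435 -6.493 -0.022]
```

Request:
arm_command --rows '[{"jaw": -0.45,"x": -0.6,"y": -0.46},{"jaw": -0.45,"x": -0.6,"y": -0.46},{"jaw": -0.45,"x": -0.6,"y": -0.46},{"jaw": -0.45,"x": -0.6,"y": -0.46},{"jaw": -0.45,"x": -0.6,"y": -0.46},{"jaw": -0.45,"x": -0.6,"y": -0.46},{"jaw": -0.45,"x": -0.6,"y": -0.46},{"jaw": -0.45,"x": -0.6,"y": -0.46},{"jaw": -0.45,"x": -0.6,"y": -0.46},{"jaw": -0.45,"x": -0.6,"y": -0.46},{"jaw": -0.45,"x": -0.6,"y": -0.46}]'

```text
invalid input
```

Request:
arm_command --rows '[{"jaw": -0.45,"spin": 1},{"jaw": -0.45,"spin": 1},{"jaw": -0.45,"spin": 0.97},{"jaw": -0.45}]'

```text
invalid input
```

```bash
python3 -c "
from h import *
to(.456,.024,.24);snap('wrist','w0');snap('scene','s1')
crop('s1',205,115,325,215,5,'s1c')"
```

```text
t 0.1 p [0.167  0.471  0.2389] phi 2.801 R 0.5967 ang 2.168 j [ 1.23  0.21 -0.03  1.32 -0.    1.57] F [-0.3  0.5  0.1] M [-0.028  0.032 -0.009] w 1.0 ff 0.0 tilt [-0.0005 -0.0001] Ftan 0.01
shares [-8.435 -6.493 -0.022]
```

View pics/w0.png

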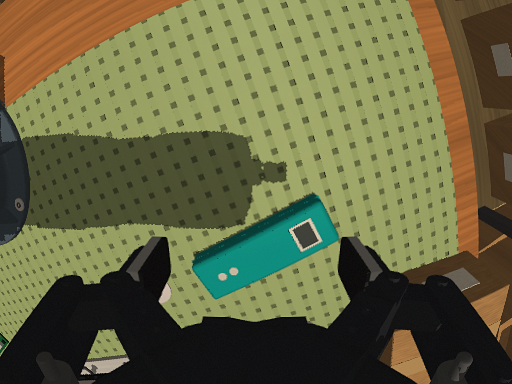

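The wrist picture was taken before any motion, so it shows only the turquoise look-alike. All the row keys seem to be required, so I'll send them all.

Request:
arm_command --rows '[{"jaw": -0.45,"x": -0.6,"y": -0.46,"z": 0,"spin": 0},{"jaw": -0.45,"x": -0.6,"y": -0.46,"z": 0,"spin": 0},{"jaw": -0.45,"x": -0.6,"y": -0.46,"z": 0,"spin": 0},{"jaw": -0.45,"x": -0.6,"y": -0.46,"z": 0,"spin": 0},{"jaw": -0.45,"x": -0.6,"y": -0.46,"z": 0,"spin": 0},{"jaw": -0.45,"x": -0.6,"y": -0.46,"z": 0,"spin": 0},{"jaw": -0.45,"x": -0.6,"y": -0.46,"z": 0,"spin": 0},{"jaw": -0.45,"x": -0.6,"y": -0.46,"z": 0,"spin": 0},{"jaw": -0.45,"x": -0.6,"y": -0.46,"z": 0,"spin": 0},{"jaw": -0.45,"x": -0.6,"y": -0.46,"z": 0,"spin": 0},{"jaw": -0.45,"x": -0.6,"y": -0.46,"z": 0,"spin": 0}]' --squeeze 30

```text
time_s: 1.3
tool_pos: [0.3941, 0.121, 0.2394]
tool_rot: [0.17, 0.986, 0.0, 0.0]
ft_force: [0.9, 0.4, -0.0]
grip_width: 0.27
finger_force: 0.0
```

Request:
arm_command --rows '[{"jaw": -0.45,"x": 0,"y": 0,"z": 0,"spin": 1},{"jaw": -0.45,"x": 0,"y": 0,"z": 0,"spin": 1},{"jaw": -0.45,"x": 0,"y": 0,"z": 0,"spin": 0.97},{"jaw": -0.45,"x": 0,"y": 0,"z": 0,"spin": 0}]'

```text
time_s: 1.7
tool_pos: [0.3935, 0.1223, 0.2392]
tool_rot: [0.384, 0.923, -0.0, -0.0]
ft_force: [-0.3, -0.0, 0.6]
grip_width: 0.274
finger_force: 0.0
```

```bash
python3 -c "
from h import *
to(.456,.024,.24);d=snap('wrist','w1');print(d['fx'],d['cx'],d['cy'],d['extrinsics'].round(3).tolist())"
```

```text
t 1.7 p [0.3935 0.1223 0.2392] phi 2.352 R 0.1812 ang 2.216 j [ 0.3   0.03 -0.24  1.3  -0.    1.09] F [-0.3 -0.   0.6] M [-0.009  0.059 -0.029] w 0.274 ff 0.0 tilt [-0.0001 -0.0001] Ftan 0.27
shares [-2.276 -0.498 -0.016]
297.3186396354542 253.9448029990534 191.033683347194 [[0.71, 0.678, 0.192, 0.346], [0.704, -0.683, -0.193, 0.171], [-0.0, 0.272, -0.962, 0.374], [0.0, 0.0, 0.0, 1.0]]
```

View pics/w1.png

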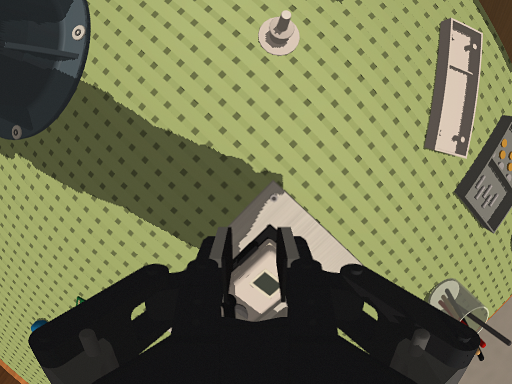

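Request:
arm_command --rows '[{"jaw": -0.45,"x": -0.57,"y": -0.125,"z": 0,"spin": 0},{"jaw": -0.45,"x": -0.57,"y": -0.125,"z": 0,"spin": 0},{"jaw": -0.45,"x": -0.57,"y": -0.125,"z": 0,"spin": 0},{"jaw": -0.45,"x": -0.57,"y": -0.125,"z": 0,"spin": 0},{"jaw": -0.45,"x": 0,"y": 0,"z": 0.5,"spin": 0},{"jaw": -0.45,"x": 0,"y": 0,"z": 0.5,"spin": 0},{"jaw": -0.45,"x": 0,"y": 0,"z": 0,"spin": 0}]'

```text
time_s: 2.45
tool_pos: [0.4548, 0.024, 0.1868]
tool_rot: [0.381, 0.924, -0.001, -0.002]
ft_force: [-0.2, -0.3, 0.4]
grip_width: 0.273
finger_force: 0.0
```

```bash
python3 -c "
from h import *
to(.456,.024,.147);d=snap('wrist','w2');crop('w2',200,200,310,330,5,'w2c');snap('scene','s2');crop('s2',240,150,310,215,5,'s2c')
a=cv2.imread('pics/w2c.png')[:,:];b=cv2.imread('pics/s2c.png');h=600;a=cv2.resize(a,(400,473));b=cv2.resize(b,(400,371))
cv2.imwrite('pics/m2.png',np.hstack([a,np.pad(b,((0,102),(0,0),(0,0)))]))"
```

```text
t 2.45 p [0.4548 0.024  0.1868] phi 2.359 R 0.0666 ang 2.37 j [ 0.05  0.14 -0.25  1.18  0.    0.83] F [-0.2 -0.3  0.4] M [ 0.058  0.033 -0.004] w 0.273 ff 0.0 tilt [-0.001 -0.002] Ftan 0.36
shares [-0.017  0.018  0.797]
```

View pics/m2.png

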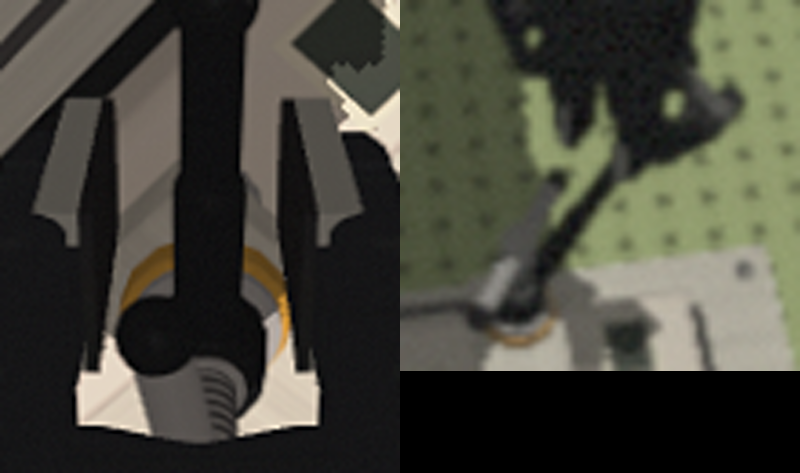

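Request:
arm_command --rows '[{"jaw": -0.45,"x": 0,"y": 0,"z": 0.4,"spin": 0},{"jaw": -0.45,"x": 0,"y": 0,"z": 0.4,"spin": 0},{"jaw": -0.45,"x": 0,"y": 0,"z": 0,"spin": 0}]'

```text
time_s: 2.85
tool_pos: [0.4559, 0.0243, 0.1489]
tool_rot: [0.382, 0.924, -0.0, -0.001]
ft_force: [0.1, 0.2, 0.1]
grip_width: 0.277
finger_force: 0.0
```

Request:
arm_command --rows '[{"jaw": -0.45,"x": -0.007,"y": -0.133,"z": 0,"spin": -0.667},{"jaw": -0.45,"x": -0.007,"y": -0.133,"z": 0,"spin": -0.667},{"jaw": -0.45,"x": -0.007,"y": -0.133,"z": 0,"spin": -0.667},{"jaw": -0.45,"x": -0.007,"y": -0.133,"z": 0,"spin": -0.667}]'

```text
time_s: 3.25
tool_pos: [0.4426, 0.0022, 0.1514]
tool_rot: [0.189, 0.982, 0.0, 0.001]
ft_force: [-0.2, 0.9, 0.0]
grip_width: 0.276
finger_force: 0.6
```

```bash
python3 -c "
from h import *
st()"
```

```text
t 3.25 p [0.4426 0.0022 0.1514] phi 2.761 R 0.0648 ang 2.751 j [ 0.    0.13 -0.36  1.08  0.    0.38] F [-0.2  0.9  0. ] M [ 0.259 -0.046 -0.018] w 0.276 ff 0.6 tilt [0.0004 0.001 ] Ftan -0.81
```

Request:
arm_command --rows '[{"jaw": -0.45,"x": -0.005,"y": -0.133,"z": 0.01,"spin": -0.667},{"jaw": -0.45,"x": -0.005,"y": -0.133,"z": 0.01,"spin": -0.667},{"jaw": -0.45,"x": -0.005,"y": -0.133,"z": 0.01,"spin": -0.667},{"jaw": -0.45,"x": -0.005,"y": -0.133,"z": 0.01,"spin": -0.667},{"jaw": -0.45,"x": -0.005,"y": -0.133,"z": 0.01,"spin": -0.667},{"jaw": -0.45,"x": -0.005,"y": -0.133,"z": 0.01,"spin": -0.667},{"jaw": -0.45,"x": 0,"y": 0,"z": 0,"spin": 0}]'

```text
time_s: 3.95
tool_pos: [0.4389, -0.0375, 0.1481]
tool_rot: [-0.108, 0.994, -0.0, 0.001]
ft_force: [-0.1, 0.3, 0.1]
grip_width: 0.274
finger_force: 0.0
```

```bash
python3 -c "
from h import *
st();snap('top','t3');crop('t3',220,150,290,205,5,'t3c');snap('wrist','w3');crop('w3',200,200,310,330,5,'w3c')
a=cv2.resize(cv2.imread('pics/w3c.png'),(400,473));b=cv2.resize(cv2.imread('pics/t3c.png'),(400,314))
cv2.imwrite('pics/m3.png',np.hstack([a,np.pad(b,((0,159),(0,0),(0,0)))]))"
```

```text
t 3.95 p [ 0.4389 -0.0375  0.1481] phi -2.925 R 0.0654 ang -2.91 j [-0.09  0.13 -0.37  1.07 -0.   -0.3 ] F [-0.1  0.3  0.1] M [ 0.037  0.038 -0.073] w 0.274 ff 0.0 tilt [-0.0002  0.001 ] Ftan -0.31
```

View pics/m3.png

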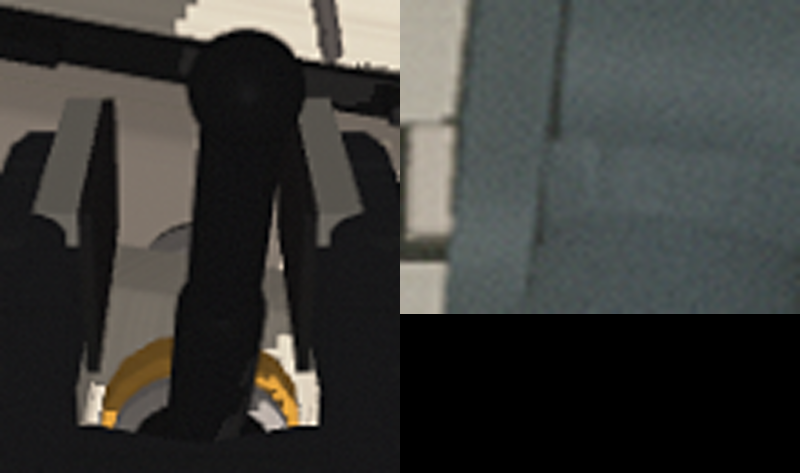

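Request:
arm_command --rows '[{"jaw": -0.45,"x": 0,"y": 0,"z": -0.6,"spin": 0},{"jaw": -0.35,"x": 0,"y": 0,"z": -0.65,"spin": 0},{"jaw": -0.35,"x": 0,"y": 0,"z": -0.65,"spin": 0},{"jaw": -0.35,"x": -0.4,"y": 0.01,"z": 0,"spin": 0},{"jaw": -0.35,"x": -0.5,"y": 0.01,"z": 0,"spin": 0},{"jaw": -0.35,"x": -0.4,"y": 0,"z": 0,"spin": 0},{"jaw": -0.35,"x": 0,"y": 0,"z": 0,"spin": -0.9},{"jaw": -0.35,"x": 0,"y": 0,"z": 0,"spin": -0.9},{"jaw": -0.35,"x": 0,"y": 0,"z": 0,"spin": -0.9},{"jaw": -0.35,"x": 0,"y": 0,"z": 0,"spin": -0.9},{"jaw": -0.35,"x": 0,"y": 0,"z": 0,"spin": -0.9},{"jaw": -0.35,"x": 0,"y": 0,"z": 0,"spin": -0.9}]'

```text
time_s: 5.25
tool_pos: [0.5013, -0.0219, 0.2419]
tool_rot: [-0.492, 0.871, -0.0, 0.0]
ft_force: [0.5, 0.5, 1.1]
grip_width: 0.33
finger_force: 0.0
```

Request:
arm_command --rows '[{"jaw": -0.35,"x": 0,"y": 0,"z": 0,"spin": -0.9},{"jaw": -0.35,"x": 0,"y": 0,"z": 0,"spin": -0.9},{"jaw": -0.35,"x": 0,"y": 0,"z": 0,"spin": -0.9},{"jaw": -0.35,"x": 0,"y": 0,"z": 0,"spin": -0.9},{"jaw": -0.35,"x": 0,"y": 0,"z": 0,"spin": -0.9},{"jaw": -0.35,"x": 0,"y": 0,"z": 0,"spin": -0.9},{"jaw": -0.35,"x": 0,"y": 0,"z": 0,"spin": -0.9},{"jaw": -0.35,"x": 0,"y": 0,"z": 0,"spin": -0.9},{"jaw": -0.35,"x": 0,"y": 0,"z": 0,"spin": -0.9},{"jaw": -0.35,"x": 0,"y": 0,"z": 0,"spin": -0.9},{"jaw": -0.35,"x": 0,"y": 0,"z": 0,"spin": -0.9},{"jaw": -0.35,"x": 0,"y": 0,"z": 0,"spin": 0}]'

```text
time_s: 6.45
tool_pos: [0.5013, -0.0219, 0.2419]
tool_rot: [0.951, -0.311, 0.0, -0.0]
ft_force: [0.1, 0.1, -0.1]
grip_width: 0.33
finger_force: 0.0
```

```bash
python3 -c "
from h import *
to(.5025,-.0225,.182);snap('scene','s4');crop('s4',230,140,310,215,5,'s4c');snap('wrist','w4');crop('w4',200,200,310,330,5,'w4c')
a=cv2.resize(cv2.imread('pics/w4c.png'),(400,473));b=cv2.resize(cv2.imread('pics/s4c.png'),(400,375))
cv2.imwrite('pics/m4.png',np.hstack([a,np.pad(b,((0,98),(0,0),(0,0)))]))"
```

```text
t 6.45 p [ 0.5013 -0.0219  0.2419] phi -0.632 R 0.0014 ang 2.708 j [-0.04  0.22 -0.02  1.33 -0.   -2.55] F [ 0.1  0.1 -0.1] M [-0.001  0.019 -0.032] w 0.33 ff 0.0 tilt [ 0.0002 -0.    ] Ftan -0.1
shares [ 0.027 -0.005  1.198]
```

View pics/m4.png

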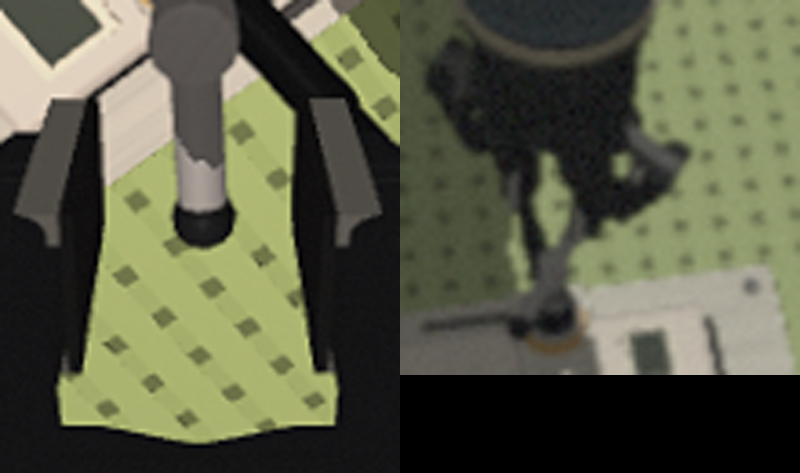

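Request:
arm_command --rows '[{"jaw": -0.35,"x": 0.02,"y": 0,"z": 0.4,"spin": 0},{"jaw": -0.35,"x": 0,"y": 0,"z": 0.4,"spin": 0},{"jaw": -0.35,"x": 0,"y": 0,"z": 0.4,"spin": 0},{"jaw": -0.35,"x": 0,"y": 0,"z": 0,"spin": 0},{"jaw": -0.8,"x": 0,"y": 0,"z": 0,"spin": 0},{"jaw": -1,"x": 0,"y": 0,"z": 0,"spin": 0},{"jaw": -1,"x": 0,"y": 0,"z": 0,"spin": 0},{"jaw": -1,"x": 0,"y": 0,"z": 0,"spin": 0}]' --squeeze 40

```text
time_s: 7.35
tool_pos: [0.5023, -0.0221, 0.1819]
tool_rot: [0.95, -0.312, -0.0, -0.001]
ft_force: [2.8, 7.7, -12.9]
grip_width: 0.175
finger_force: 39.5
```

```bash
python3 -c "
from h import *
st()"
```

```text
t 7.35 p [ 0.5023 -0.0221  0.1819] phi -0.634 R 0.0005 ang 2.055 j [-0.04  0.24 -0.15  1.18  0.   -2.55] F [  2.8   7.7 -12.9] M [ 1.255 -0.439  0.028] w 0.175 ff 39.5 tilt [-0.0002 -0.0008] Ftan -6.05
```

Request:
arm_command --rows '[{"jaw": -1,"x": 0,"y": -0.015,"z": 0.01,"spin": 0},{"jaw": -1,"x": 0,"y": 0,"z": 0,"spin": 0.5},{"jaw": -1,"x": 0,"y": 0,"z": 0.002,"spin": 0.5},{"jaw": -1,"x": 0,"y": 0,"z": 0.002,"spin": 0.5},{"jaw": -1,"x": 0,"y": 0,"z": 0.002,"spin": 0.5}]'

```text
time_s: 7.85
tool_pos: [0.5027, -0.0217, 0.1815]
tool_rot: [0.892, -0.451, 0.0, -0.001]
ft_force: [-0.0, 5.7, -3.2]
grip_width: 0.177
finger_force: 40.5
```

```bash
python3 -c "
from h import *
st()"
```

```text
t 7.85 p [ 0.5027 -0.0217  0.1815] phi -0.937 R 0.0008 ang 1.29 j [-0.04  0.24 -0.15  1.18  0.   -2.25] F [-0.   5.7 -3.2] M [1.142 0.252 0.046] w 0.177 ff 40.5 tilt [ 0.     -0.0007] Ftan 1.6
```

Request:
arm_command --rows '[{"jaw": -1,"x": -0.01,"y": -0.008,"z": 0.008,"spin": 0.5},{"jaw": -1,"x": 0,"y": 0,"z": 0.0015,"spin": 0.5},{"jaw": -1,"x": 0,"y": 0,"z": 0.0015,"spin": 0.5},{"jaw": -1,"x": 0,"y": 0,"z": 0.0015,"spin": 0.5},{"jaw": -1,"x": 0,"y": 0,"z": 0.0015,"spin": 0.5},{"jaw": -1,"x": 0,"y": 0,"z": 0.0015,"spin": 0.5},{"jaw": -1,"x": 0,"y": 0,"z": 0.0015,"spin": 0.5},{"jaw": -1,"x": 0,"y": 0,"z": 0.0015,"spin": 0.5}]'

```text
time_s: 8.65
tool_pos: [0.5034, -0.0213, 0.181]
tool_rot: [0.719, -0.695, 0.001, -0.001]
ft_force: [2.6, 4.2, -1.4]
grip_width: 0.179
finger_force: 40.6
```

```bash
python3 -c "
from h import *
st()"
```

```text
t 8.65 p [ 0.5034 -0.0213  0.181 ] phi -1.537 R 0.0016 ang 0.925 j [-0.04  0.24 -0.15  1.18  0.   -1.65] F [ 2.6  4.2 -1.4] M [ 0.786 -0.337  0.129] w 0.179 ff 40.6 tilt [ 0.0005 -0.001 ] Ftan 0.47
```

Request:
arm_command --rows '[{"jaw": -1,"x": 0,"y": 0,"z": 0.0015,"spin": 0.5},{"jaw": -1,"x": 0,"y": 0,"z": 0.0015,"spin": 0.5},{"jaw": -1,"x": 0,"y": 0,"z": 0.0015,"spin": 0.5},{"jaw": -1,"x": 0,"y": 0,"z": 0.0015,"spin": 0.5}]'

```text
time_s: 9.05
tool_pos: [0.5038, -0.0213, 0.1808]
tool_rot: [-0.607, 0.795, -0.001, 0.001]
ft_force: [5.3, 4.1, -2.5]
grip_width: 0.172
finger_force: 40.5
```

```bash
python3 -c "
from h import *
st()"
```

```text
t 9.05 p [ 0.5038 -0.0213  0.1808] phi -1.837 R 0.0018 ang 0.742 j [-0.04  0.24 -0.15  1.18  0.   -1.35] F [ 5.3  4.1 -2.5] M [ 0.818 -0.884  0.074] w 0.172 ff 40.5 tilt [-0.0006  0.0014] Ftan -0.54
```

Request:
arm_command --rows '[{"jaw": -1,"x": -0.012,"y": -0.007,"z": 0.004,"spin": 0.5},{"jaw": -1,"x": 0,"y": 0,"z": 0.0015,"spin": 0.5},{"jaw": -1,"x": 0,"y": 0,"z": 0.0015,"spin": 0.5},{"jaw": -1,"x": 0,"y": 0,"z": 0.0015,"spin": 0.5}]' --squeeze 60

```text
time_s: 9.45
tool_pos: [0.5043, -0.0212, 0.1805]
tool_rot: [-0.481, 0.876, -0.001, 0.001]
ft_force: [3.7, -1.2, -0.0]
grip_width: 0.172
finger_force: 58.7
```

```bash
python3 -c "
from h import *
st();snap('wrist','w5')"
```

```text
t 9.45 p [ 0.5043 -0.0212  0.1805] phi -2.137 R 0.0022 ang 0.601 j [-0.04  0.24 -0.15  1.18 -0.   -1.05] F [ 3.7 -1.2 -0. ] M [ 0.031 -0.555  0.103] w 0.172 ff 58.7 tilt [-0.0009  0.0013] Ftan -3.06
```

Request:
arm_command --rows '[{"jaw": -1,"x": 0,"y": 0,"z": 0.0015,"spin": 0.5},{"jaw": -1,"x": 0,"y": 0,"z": 0.0015,"spin": 0.5},{"jaw": -1,"x": 0,"y": 0,"z": 0.0015,"spin": 0.5},{"jaw": -1,"x": 0,"y": 0,"z": 0.0015,"spin": 0.5}]'

```text
time_s: 9.9
tool_pos: [0.5046, -0.0214, 0.1802]
tool_rot: [-0.346, 0.938, -0.001, 0.002]
ft_force: [5.2, -2.4, 2.5]
grip_width: 0.17
finger_force: 59.0
```

```bash
python3 -c "
from h import *
st();snap('wrist','w6')"
```

```text
t 9.9 p [ 0.5046 -0.0214  0.1802] phi -2.435 R 0.0024 ang 0.468 j [-0.04  0.24 -0.15  1.18 -0.   -0.75] F [ 5.2 -2.4  2.5] M [-0.314 -1.087  0.122] w 0.17 ff 59.0 tilt [-0.001   0.0016] Ftan -4.5
```

Request:
arm_command --rows '[{"jaw": -1,"x": -0.004,"y": -0.01,"z": 0,"spin": 0.5},{"jaw": -1,"x": 0,"y": 0,"z": 0.0015,"spin": 0.5},{"jaw": -1,"x": 0,"y": 0,"z": 0.0015,"spin": 0.5},{"jaw": -1,"x": 0,"y": 0,"z": 0.0015,"spin": 0.5}]'

```text
time_s: 10.35
tool_pos: [0.505, -0.0218, 0.18]
tool_rot: [-0.202, 0.979, -0.001, 0.002]
ft_force: [4.8, -3.1, 3.5]
grip_width: 0.171
finger_force: 59.1
```

```bash
python3 -c "
from h import *
st()"
```

```text
t 10.35 p [ 0.505  -0.0218  0.18  ] phi -2.735 R 0.0026 ang 0.278 j [-0.04  0.24 -0.15  1.18 -0.   -0.45] F [ 4.8 -3.1  3.5] M [-0.579 -0.904  0.04 ] w 0.171 ff 59.1 tilt [-0.0008  0.0016] Ftan -4.25
```

Request:
arm_command --rows '[{"jaw": -1,"x": 0,"y": 0,"z": 0.0015,"spin": 0.5},{"jaw": -1,"x": 0,"y": 0,"z": 0.0015,"spin": 0.5},{"jaw": -1,"x": 0,"y": 0,"z": 0.0015,"spin": 0.5},{"jaw": -1,"x": 0,"y": 0,"z": 0.0015,"spin": 0.5}]'

```text
time_s: 10.75
tool_pos: [0.5051, -0.0222, 0.1798]
tool_rot: [-0.053, 0.999, -0.001, 0.002]
ft_force: [5.0, -6.5, 3.1]
grip_width: 0.169
finger_force: 59.1
```

```bash
python3 -c "
from h import *
st();snap('wrist','w7')"
```

```text
t 10.75 p [ 0.5051 -0.0222  0.1798] phi -3.036 R 0.0026 ang 0.134 j [-0.04  0.24 -0.15  1.18 -0.   -0.15] F [ 5.  -6.5  3.1] M [-1.081 -0.99   0.098] w 0.169 ff 59.1 tilt [-0.0009  0.0018] Ftan -7.09
```

Request:
arm_command --rows '[{"jaw": -1,"x": -0.01,"y": -0.02,"z": 0,"spin": 0.5},{"jaw": -1,"x": 0,"y": 0,"z": 0.0005,"spin": 0.5},{"jaw": -1,"x": 0,"y": 0,"z": 0.0015,"spin": 0.5},{"jaw": -1,"x": 0,"y": 0,"z": 0.0015,"spin": 0.5}]'

```text
time_s: 11.2
tool_pos: [0.5052, -0.0228, 0.1795]
tool_rot: [0.097, 0.995, -0.0, 0.001]
ft_force: [1.3, -2.6, 4.0]
grip_width: 0.17
finger_force: 59.3
```

```bash
python3 -c "
from h import *
st()"
```

```text
t 11.2 p [ 0.5052 -0.0228  0.1795] phi 2.948 R 0.0027 ang -0.094 j [-0.04  0.24 -0.15  1.18 -0.    0.15] F [ 1.3 -2.6  4. ] M [-0.586 -0.335  0.09 ] w 0.17 ff 59.3 tilt [-0.0003  0.0015] Ftan -2.48
```

Request:
arm_command --rows '[{"jaw": -1,"x": 0,"y": 0,"z": 0.0015,"spin": 0.5},{"jaw": -1,"x": 0,"y": 0,"z": 0.0015,"spin": 0.5},{"jaw": -1,"x": 0,"y": 0,"z": 0.0015,"spin": 0.5},{"jaw": -1,"x": 0,"y": 0,"z": 0.0015,"spin": 0.5}]'

```text
time_s: 11.6
tool_pos: [0.5052, -0.0231, 0.1793]
tool_rot: [0.244, 0.97, -0.0, 0.002]
ft_force: [0.4, -6.1, 6.0]
grip_width: 0.173
finger_force: 59.4
```

```bash
python3 -c "
from h import *
st();snap('scene','s8');crop('s8',230,140,310,215,5,'s8c');snap('wrist','w8');crop('w8',200,200,310,330,5,'w8c')
a=cv2.resize(cv2.imread('pics/w8c.png'),(400,473));b=cv2.resize(cv2.imread('pics/s8c.png'),(400,375))
cv2.imwrite('pics/m8.png',np.hstack([a,np.pad(b,((0,98),(0,0),(0,0)))]))
# foot-gap check: wrist similarity between w5..w8 central region
ims=[cv2.imread(f'pics/{n}.png',0)[215:300,225:285] for n in('w5','w6','w7','w8')]
print([round(float(np.abs(ims[0].astype(int)-i).mean()),1) for i in ims])"
```

```text
t 11.6 p [ 0.5052 -0.0231  0.1793] phi 2.648 R 0.0027 ang -0.21 j [-0.04  0.24 -0.15  1.18 -0.    0.45] F [ 0.4 -6.1  6. ] M [-1.131 -0.138  0.06 ] w 0.173 ff 59.4 tilt [-0.0004  0.0016] Ftan -5.93
[0.0, 5.2, 9.9, 9.4]
```

Request:
arm_command --rows '[{"jaw": -1,"x": 0,"y": -0.01,"z": -0.005,"spin": 0.5},{"jaw": -1,"x": 0,"y": 0,"z": 0.0005,"spin": 0.5},{"jaw": -1,"x": 0,"y": 0,"z": 0.001,"spin": 0.5},{"jaw": -1,"x": 0,"y": 0,"z": 0.001,"spin": 0.5}]'

```text
time_s: 12.1
tool_pos: [0.5048, -0.0235, 0.1791]
tool_rot: [0.387, 0.922, -0.0, 0.001]
ft_force: [1.2, -5.8, 1.7]
grip_width: 0.167
finger_force: 58.9
```

```bash
python3 -c "
from h import *
st()"
```

```text
t 12.1 p [ 0.5048 -0.0235  0.1791] phi 2.348 R 0.0025 ang -0.399 j [-0.05  0.24 -0.15  1.18 -0.    0.75] F [ 1.2 -5.8  1.7] M [-1.05  -0.464  0.126] w 0.167 ff 58.9 tilt [-0.0003  0.0014] Ftan -4.87
```

Request:
arm_command --rows '[{"jaw": -1,"x": 0,"y": 0,"z": 0.001,"spin": 0.5},{"jaw": -1,"x": 0,"y": 0,"z": 0.001,"spin": 0.5},{"jaw": -1,"x": 0,"y": 0,"z": 0.001,"spin": 0.5},{"jaw": -1,"x": 0,"y": 0,"z": 0.001,"spin": 0.5}]'

```text
time_s: 12.5
tool_pos: [0.5045, -0.0237, 0.1788]
tool_rot: [0.52, 0.854, -0.0, 0.001]
ft_force: [0.2, -7.0, 1.9]
grip_width: 0.172
finger_force: 59.1
```

```bash
python3 -c "
from h import *
st()"
```

```text
t 12.5 p [ 0.5045 -0.0237  0.1788] phi 2.047 R 0.0024 ang -0.545 j [-0.05  0.24 -0.15  1.18 -0.    1.05] F [ 0.2 -7.   1.9] M [-1.429  0.014  0.119] w 0.172 ff 59.1 tilt [-0.0004  0.0013] Ftan -5.91
```

Request:
arm_command --rows '[{"jaw": -1,"x": -0.012,"y": -0.006,"z": 0.0,"spin": 0.5},{"jaw": -1,"x": 0,"y": 0,"z": 0.001,"spin": 0.5},{"jaw": -1,"x": 0,"y": 0,"z": 0.001,"spin": 0.5},{"jaw": -1,"x": 0,"y": 0,"z": 0.001,"spin": 0.5}]'

```text
time_s: 12.9
tool_pos: [0.5042, -0.024, 0.1786]
tool_rot: [0.642, 0.767, -0.0, 0.001]
ft_force: [-3.4, -3.8, 3.5]
grip_width: 0.171
finger_force: 59.2
```

```bash
python3 -c "
from h import *
st()"
```

```text
t 12.9 p [ 0.5042 -0.024   0.1786] phi 1.748 R 0.0023 ang -0.732 j [-0.05  0.24 -0.15  1.18 -0.    1.35] F [-3.4 -3.8  3.5] M [-0.814  0.5    0.063] w 0.171 ff 59.2 tilt [-0.0001  0.0008] Ftan -5.12
```

Request:
arm_command --rows '[{"jaw": -1,"x": 0,"y": 0,"z": 0.001,"spin": 0.5},{"jaw": -1,"x": 0,"y": 0,"z": 0.001,"spin": 0.5},{"jaw": -1,"x": 0,"y": 0,"z": 0.001,"spin": 0.5},{"jaw": -1,"x": 0,"y": 0,"z": 0.001,"spin": 0.5}]'

```text
time_s: 13.3
tool_pos: [0.5038, -0.0241, 0.1784]
tool_rot: [0.749, 0.662, -0.0, 0.001]
ft_force: [-5.7, -4.0, 6.2]
grip_width: 0.169
finger_force: 59.5
```

```bash
python3 -c "
from h import *
st()"
```

```text
t 13.3 p [ 0.5038 -0.0241  0.1784] phi 1.448 R 0.0021 ang -0.856 j [-0.05  0.24 -0.15  1.18 -0.    1.65] F [-5.7 -4.   6.2] M [-0.912  1.063  0.096] w 0.169 ff 59.5 tilt [-0.0002  0.0007] Ftan -6.87
```

Request:
arm_command --rows '[{"jaw": -1,"x": -0.004,"y": -0.012,"z": -0.004,"spin": 0.5},{"jaw": -1,"x": 0,"y": 0,"z": 0.001,"spin": 0.5},{"jaw": -1,"x": 0,"y": 0,"z": 0.001,"spin": 0.5},{"jaw": -1,"x": 0,"y": 0,"z": 0.001,"spin": 0.5}]'

```text
time_s: 13.7
tool_pos: [0.5033, -0.024, 0.1783]
tool_rot: [0.84, 0.543, -0.0, 0.001]
ft_force: [-4.4, -2.9, 2.1]
grip_width: 0.172
finger_force: 59.1
```

```bash
python3 -c "
from h import *
st()"
```

```text
t 13.7 p [ 0.5033 -0.024   0.1783] phi 1.148 R 0.0017 ang -1.077 j [-0.05  0.24 -0.16  1.18 -0.    1.95] F [-4.4 -2.9  2.1] M [-0.634  0.701  0.15 ] w 0.172 ff 59.1 tilt [-0.      0.0006] Ftan -5.25
```

Request:
arm_command --rows '[{"jaw": -1,"x": 0,"y": 0,"z": 0.001,"spin": 0.5},{"jaw": -1,"x": 0,"y": 0,"z": 0.001,"spin": 0.5},{"jaw": -1,"x": 0,"y": 0,"z": 0.001,"spin": 0.5},{"jaw": -1,"x": 0,"y": 0,"z": 0.001,"spin": 0.5}]'

```text
time_s: 14.1
tool_pos: [0.503, -0.0239, 0.1781]
tool_rot: [0.911, 0.411, -0.0, 0.0]
ft_force: [-6.2, -2.0, 5.7]
grip_width: 0.173
finger_force: 59.3
```

```bash
python3 -c "
from h import *
st()"
```

```text
t 14.1 p [ 0.503  -0.0239  0.1781] phi 0.848 R 0.0014 ang -1.225 j [-0.05  0.24 -0.16  1.18 -0.    2.25] F [-6.2 -2.   5.7] M [-0.329  1.205  0.196] w 0.173 ff 59.3 tilt [-0.0001  0.0003] Ftan -6.5
```

Request:
arm_command --rows '[{"jaw": -1,"x": 0,"y": -0.012,"z": -0.003,"spin": 0.5},{"jaw": -1,"x": 0,"y": 0,"z": 0.001,"spin": 0.5}]'

```text
time_s: 14.3
tool_pos: [0.5028, -0.0236, 0.178]
tool_rot: [0.94, 0.342, -0.0, 0.001]
ft_force: [-4.8, -2.9, 1.3]
grip_width: 0.171
finger_force: 58.9
```

```bash
python3 -c "
from h import *
st()"
```

```text
t 14.3 p [ 0.5028 -0.0236  0.178 ] phi 0.698 R 0.0011 ang -1.345 j [-0.05  0.24 -0.16  1.17 -0.    2.4 ] F [-4.8 -2.9  1.3] M [-0.646  0.679  0.181] w 0.171 ff 58.9 tilt [-0.      0.0006] Ftan -5.32
```

Request:
arm_command --rows '[{"jaw": -1,"x": 0,"y": 0,"z": 0.001,"spin": 0.5},{"jaw": -1,"x": 0,"y": 0,"z": 0.001,"spin": 0.5}]'

```text
time_s: 14.5
tool_pos: [0.5026, -0.0235, 0.1779]
tool_rot: [0.963, 0.271, -0.0, 0.0]
ft_force: [-4.7, -0.5, 2.3]
grip_width: 0.172
finger_force: 59.1
```

```bash
python3 -c "
from h import *
st()"
```

```text
t 14.5 p [ 0.5026 -0.0235  0.1779] phi 0.548 R 0.001 ang -1.45 j [-0.05  0.24 -0.16  1.17 -0.    2.55] F [-4.7 -0.5  2.3] M [-0.421  0.888  0.183] w 0.172 ff 59.1 tilt [-0.0001  0.0004] Ftan -4.72
```

Request:
arm_command --rows '[{"jaw": -1,"x": 0,"y": 0,"z": 0.001,"spin": 0.5},{"jaw": -1,"x": 0,"y": 0,"z": 0.001,"spin": 0.5}]'

```text
time_s: 14.7
tool_pos: [0.5025, -0.0233, 0.1778]
tool_rot: [0.98, 0.198, -0.0, 0.0]
ft_force: [-5.1, -0.4, 2.6]
grip_width: 0.167
finger_force: 59.1
```

```bash
python3 -c "
from h import *
st()"
```

```text
t 14.7 p [ 0.5025 -0.0233  0.1778] phi 0.398 R 0.0008 ang -1.523 j [-0.05  0.24 -0.16  1.17 -0.    2.7 ] F [-5.1 -0.4  2.6] M [-0.169  1.106  0.272] w 0.167 ff 59.1 tilt [-0.0001  0.0002] Ftan -5.12
```

Request:
arm_command --rows '[{"jaw": -1,"x": 0,"y": -0.006,"z": 0.0,"spin": 0.5},{"jaw": -1,"x": 0,"y": 0,"z": 0.001,"spin": 0.5}]'

```text
time_s: 14.9
tool_pos: [0.5024, -0.0231, 0.1778]
tool_rot: [0.992, 0.124, -0.0, 0.0]
ft_force: [-5.4, -0.7, 2.8]
grip_width: 0.17
finger_force: 59.0
```

```bash
python3 -c "
from h import *
st()"
```

```text
t 14.9 p [ 0.5024 -0.0231  0.1778] phi 0.248 R 0.0006 ang -1.667 j [-0.05  0.24 -0.16  1.17 -0.    2.85] F [-5.4 -0.7  2.8] M [-0.263  1.022  0.231] w 0.17 ff 59.0 tilt [-0.0001  0.0003] Ftan -5.31
```

Request:
arm_command --rows '[{"jaw": -1,"x": 0,"y": 0,"z": 0.001,"spin": 0.5},{"jaw": -1,"x": 0,"y": 0,"z": 0.001,"spin": 0.5}]'

```text
time_s: 15.1
tool_pos: [0.5024, -0.0229, 0.1777]
tool_rot: [0.999, 0.049, -0.0, 0.0]
ft_force: [-4.3, 0.6, 3.3]
grip_width: 0.169
finger_force: 59.1
```

```bash
python3 -c "
from h import *
st()"
```

```text
t 15.1 p [ 0.5024 -0.0229  0.1777] phi 0.098 R 0.0005 ang -1.856 j [-0.05  0.24 -0.16  1.17 -0.    3.  ] F [-4.3  0.6  3.3] M [0.064 1.08  0.3  ] w 0.169 ff 59.1 tilt [-0.0001  0.0001] Ftan -4.32
```

Request:
arm_command --rows '[{"jaw": -1,"x": 0,"y": 0,"z": 0.001,"spin": 0.25},{"jaw": -1,"x": 0,"y": 0,"z": 0.001,"spin": 0.25}]'

```text
time_s: 15.3
tool_pos: [0.5024, -0.0229, 0.1776]
tool_rot: [1.0, 0.012, -0.0, 0.0]
ft_force: [-5.5, 0.3, 2.9]
grip_width: 0.169
finger_force: 59.2
```

```bash
python3 -c "
from h import *
st()"
```

```text
t 15.3 p [ 0.5024 -0.0229  0.1776] phi 0.025 R 0.0004 ang -1.89 j [-0.05  0.24 -0.16  1.17 -0.    3.07] F [-5.5  0.3  2.9] M [0.135 1.201 0.256] w 0.169 ff 59.2 tilt [-0.0001  0.    ] Ftan -5.27
```

Request:
arm_command --rows '[{"jaw": -0.6,"x": 0,"y": 0,"z": 0,"spin": 0},{"jaw": -0.35,"x": 0,"y": 0,"z": 0,"spin": 0},{"jaw": -0.35,"x": 0,"y": 0,"z": 0,"spin": 0},{"jaw": -0.35,"x": 0,"y": 0,"z": -0.5,"spin": 0},{"jaw": -0.35,"x": 0,"y": 0,"z": -0.5,"spin": 0},{"jaw": -0.35,"x": 0,"y": 0,"z": -0.3,"spin": 0},{"jaw": -0.35,"x": 0,"y": 0,"z": 0,"spin": -0.95},{"jaw": -0.35,"x": 0,"y": 0,"z": 0,"spin": -0.95},{"jaw": -0.35,"x": 0,"y": 0,"z": 0,"spin": -0.95},{"jaw": -0.35,"x": 0,"y": 0,"z": 0,"spin": -0.95},{"jaw": -0.35,"x": 0,"y": 0,"z": 0,"spin": -0.95},{"jaw": -0.35,"x": 0,"y": 0,"z": 0,"spin": -0.95}]'

```text
time_s: 16.5
tool_pos: [0.5028, -0.023, 0.2419]
tool_rot: [0.903, 0.429, 0.0, 0.0]
ft_force: [0.1, 0.1, 0.3]
grip_width: 0.321
finger_force: 0.0
```

Request:
arm_command --rows '[{"jaw": -0.35,"x": 0,"y": 0,"z": 0,"spin": -0.95},{"jaw": -0.35,"x": 0,"y": 0,"z": 0,"spin": -0.95},{"jaw": -0.35,"x": 0,"y": 0,"z": 0,"spin": -0.95},{"jaw": -0.35,"x": 0,"y": 0,"z": 0,"spin": -0.95},{"jaw": -0.35,"x": 0,"y": 0,"z": 0,"spin": -0.95},{"jaw": -0.35,"x": 0,"y": 0,"z": 0,"spin": -0.95},{"jaw": -0.35,"x": 0,"y": 0,"z": 0,"spin": -0.95},{"jaw": -0.35,"x": 0,"y": 0,"z": 0,"spin": -0.95},{"jaw": -0.35,"x": 0,"y": 0,"z": 0,"spin": -0.95},{"jaw": -0.35,"x": 0,"y": 0,"z": 0,"spin": -0.95},{"jaw": -0.35,"x": 0,"y": 0,"z": 0,"spin": -0.95},{"jaw": -0.35,"x": 0,"y": 0,"z": 0,"spin": -0.95}]'

```text
time_s: 17.7
tool_pos: [0.5028, -0.023, 0.2419]
tool_rot: [0.269, 0.963, -0.0, 0.0]
ft_force: [0.4, -0.0, -1.4]
grip_width: 0.324
finger_force: 0.0
```

Request:
arm_command --rows '[{"jaw": -0.35,"x": 0,"y": 0,"z": 0,"spin": -0.95},{"jaw": -0.35,"x": 0,"y": 0,"z": 0,"spin": -0.95},{"jaw": -0.35,"x": 0,"y": 0,"z": 0,"spin": -0.95},{"jaw": -0.35,"x": 0,"y": 0,"z": 0,"spin": -0.95},{"jaw": -0.35,"x": 0,"y": 0,"z": 0,"spin": -0.95},{"jaw": -0.35,"x": 0,"y": 0,"z": 0,"spin": -0.4},{"jaw": -0.35,"x": 0,"y": 0,"z": 0,"spin": 0}]'

```text
time_s: 18.4
tool_pos: [0.5028, -0.023, 0.2418]
tool_rot: [-0.111, 0.994, -0.0, 0.0]
ft_force: [-0.1, 0.0, 0.3]
grip_width: 0.324
finger_force: 0.0
```

```bash
python3 -c "
from h import *
to(.4389,-.0375,.187)"
```

```text
t 18.4 p [ 0.5028 -0.023   0.2418] phi -2.918 R 0.0006 ang -1.012 j [-0.05  0.22 -0.02  1.33 -0.   -0.27] F [-0.1  0.   0.3] M [ 0.005  0.027 -0.001] w 0.324 ff 0.0 tilt [-0.0001  0.0001] Ftan -0.04
shares [ 1.311 -0.     1.096]
```

Move out over the lever and check its position with the last picture.

Request:
arm_command --rows '[{"jaw": -0.35,"x": 0.44,"y": 0,"z": 0,"spin": 0},{"jaw": -0.35,"x": 0.44,"y": 0,"z": 0,"spin": 0},{"jaw": -0.35,"x": 0.44,"y": 0,"z": 0,"spin": 0},{"jaw": -0.35,"x": 0,"y": 0,"z": 0.5,"spin": 0},{"jaw": -0.35,"x": 0,"y": 0,"z": 0.6,"spin": 0},{"jaw": -0.35,"x": 0,"y": 0,"z": 0,"spin": 0}]'

```text
time_s: 19.0
tool_pos: [0.4365, -0.0374, 0.1842]
tool_rot: [-0.11, 0.994, 0.0, -0.002]
ft_force: [-0.5, -0.2, -0.2]
grip_width: 0.322
finger_force: 0.0
```

```bash
python3 -c "
from h import *
to(.4389,-.0375,.147);snap('scene','s9');crop('s9',215,140,315,235,5,'s9c');snap('wrist','w9');crop('w9',180,180,330,345,4,'w9c')
a=cv2.resize(cv2.imread('pics/w9c.png'),(400,440));b=cv2.resize(cv2.imread('pics/s9c.png'),(400,380))
cv2.imwrite('pics/m9.png',np.hstack([a,np.pad(b,((0,60),(0,0),(0,0)))]))"
```

```text
t 19.0 p [ 0.4365 -0.0374  0.1842] phi -2.922 R 0.0677 ang -2.92 j [-0.09  0.11 -0.3   1.17 -0.   -0.31] F [-0.5 -0.2 -0.2] M [-0.061  0.015  0.008] w 0.322 ff 0.0 tilt [ 0.0004 -0.0021] Ftan 0.09
shares [-0.047 -0.013  0.744]
```

View pics/m9.png

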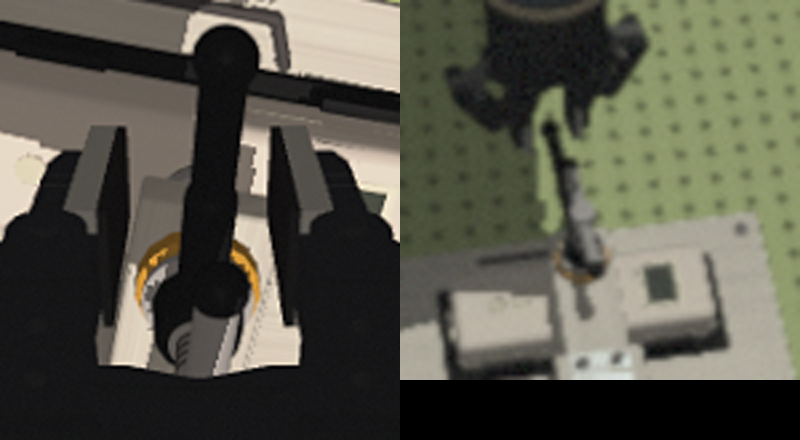

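Request:
arm_command --rows '[{"jaw": -0.45,"x": -0.02,"y": 0,"z": 0.4,"spin": 0},{"jaw": -0.45,"x": 0,"y": 0,"z": 0.35,"spin": 0},{"jaw": -0.45,"x": 0,"y": 0,"z": 0,"spin": 0},{"jaw": -0.45,"x": -0.007,"y": 0.133,"z": 0,"spin": 0.667},{"jaw": -0.45,"x": -0.007,"y": 0.133,"z": 0,"spin": 0.667},{"jaw": -0.45,"x": -0.007,"y": 0.133,"z": 0,"spin": 0.667},{"jaw": -0.45,"x": -0.007,"y": 0.133,"z": 0,"spin": 0.667},{"jaw": -0.45,"x": 0,"y": 0,"z": 0,"spin": 0}]'

```text
time_s: 19.9
tool_pos: [0.4398, -0.0103, 0.1509]
tool_rot: [0.09, 0.996, 0.0, 0.001]
ft_force: [0.4, -0.0, -0.6]
grip_width: 0.277
finger_force: 0.0
```

```bash
cat >> h.py <<'E'
def tq():
    s,p,ph=st(); r=p[:2]-np.array([.503,-.0229]); f=s['ft_force']; t=r[0]*f[1]-r[1]*f[0]+s['moment'][2]
    print('R,ang',np.hypot(*r).round(4),np.arctan2(r[1],r[0])%(2*np.pi),'phi',ph%(2*np.pi),'F75',t/.075)
E
python3 -c "
from h import *
tq()"
```

```text
t 19.9 p [ 0.4398 -0.0103  0.1509] phi 2.962 R 0.0639 ang 2.95 j [-0.02  0.13 -0.37  1.08  0.    0.16] F [ 0.4 -0.  -0.6] M [-0.074 -0.025 -0.038] w 0.277 ff 0.0 tilt [0.0001 0.001 ] Ftan -0.06
R,ang 0.0645 2.945048025678048 phi 2.9617109652732756 F75 -0.5553216126213245
```

Request:
arm_command --rows '[{"jaw": -0.45,"x": 0.02,"y": 0.133,"z": 0.05,"spin": 0.667},{"jaw": -0.45,"x": 0,"y": 0.133,"z": 0,"spin": 0.667},{"jaw": -0.45,"x": -0.005,"y": 0.133,"z": 0,"spin": 0.667},{"jaw": -0.45,"x": 0,"y": 0,"z": 0,"spin": 0}]'

```text
time_s: 20.3
tool_pos: [0.4443, 0.0087, 0.1477]
tool_rot: [0.236, 0.972, 0.0, 0.001]
ft_force: [0.0, 0.3, 0.3]
grip_width: 0.276
finger_force: 0.0
```

```bash
python3 -c "
from h import *
tq()"
```

```text
t 20.3 p [0.4443 0.0087 0.1477] phi 2.664 R 0.066 ang 2.65 j [ 0.02  0.14 -0.36  1.07  0.    0.5 ] F [0.  0.3 0.3] M [ 0.064 -0.009  0.048] w 0.276 ff 0.0 tilt [0.0002 0.0006] Ftan -0.27
R,ang 0.0667 2.6487143831621736 phi 2.6643181948145855 F75 0.4035251690809646
```

Request:
arm_command --rows '[{"jaw": -0.45,"x": -0.003,"y": 0.067,"z": 0,"spin": 0.333},{"jaw": -0.45,"x": -0.003,"y": 0.067,"z": 0,"spin": 0.333},{"jaw": -0.45,"x": 0,"y": 0,"z": 0,"spin": 0}]'

```text
time_s: 20.6
tool_pos: [0.4474, 0.014, 0.1473]
tool_rot: [0.284, 0.959, 0.0, 0.0]
ft_force: [-1.2, 0.3, 0.3]
grip_width: 0.273
finger_force: 0.0
```

```bash
python3 -c "
from h import *
tq()"
```

```text
t 20.6 p [0.4474 0.014  0.1473] phi 2.567 R 0.0661 ang 2.557 j [ 0.03  0.15 -0.35  1.07 -0.    0.61] F [-1.2  0.3  0.3] M [-0.006  0.004 -0.017] w 0.273 ff 0.0 tilt [0.0001 0.0004] Ftan 0.37
R,ang 0.0667 2.5560496016733154 phi 2.5666342976579184 F75 0.10766436645481442
```

Request:
arm_command --rows '[{"jaw": -0.45,"x": -0.003,"y": 0.067,"z": 0,"spin": 0.333},{"jaw": -0.45,"x": -0.003,"y": 0.067,"z": 0,"spin": 0.333},{"jaw": -0.45,"x": 0,"y": 0,"z": 0,"spin": 0}]'

```text
time_s: 20.9
tool_pos: [0.4512, 0.0193, 0.147]
tool_rot: [0.331, 0.944, 0.0, 0.0]
ft_force: [0.7, -0.2, 0.4]
grip_width: 0.272
finger_force: 0.1
```

```bash
python3 -c "
from h import *
tq()"
```

```text
t 20.9 p [0.4512 0.0193 0.147 ] phi 2.466 R 0.0661 ang 2.458 j [ 0.04  0.15 -0.34  1.07 -0.    0.72] F [ 0.7 -0.2  0.4] M [-0.042 -0.02   0.068] w 0.272 ff 0.1 tilt [0.     0.0002] Ftan -0.32
R,ang 0.0668 2.4578839565460293 phi 2.4664097466848514 F75 0.6234877013723897
```

Request:
arm_command --rows '[{"jaw": -0.45,"x": -0.003,"y": 0.067,"z": 0,"spin": 0.333},{"jaw": -0.45,"x": -0.003,"y": 0.067,"z": 0,"spin": 0.333},{"jaw": -0.45,"x": 0,"y": 0,"z": 0,"spin": 0}]'

```text
time_s: 21.2
tool_pos: [0.4555, 0.0241, 0.1468]
tool_rot: [0.378, 0.926, -0.0, 0.0]
ft_force: [-1.4, -1.3, 0.8]
grip_width: 0.275
finger_force: 0.9
```

```bash
python3 -c "
from h import *
tq()"
```

```text
t 21.2 p [0.4555 0.0241 0.1468] phi 2.366 R 0.0662 ang 2.36 j [ 0.05  0.16 -0.33  1.07 -0.    0.83] F [-1.4 -1.3  0.8] M [-0.279  0.217  0.048] w 0.275 ff 0.9 tilt [-0.0002  0.    ] Ftan 1.93
R,ang 0.0668 2.360838136356479 phi 2.3663557502567407 F75 2.3609285661162445
```

Request:
arm_command --rows '[{"jaw": -0.45,"x": -0.003,"y": 0.067,"z": 0,"spin": 0.333},{"jaw": -0.45,"x": -0.003,"y": 0.067,"z": 0,"spin": 0.333},{"jaw": -0.45,"x": -0.003,"y": 0.067,"z": 0,"spin": 0.333},{"jaw": -0.45,"x": -0.003,"y": 0.067,"z": 0,"spin": 0.333},{"jaw": -0.45,"x": 0,"y": 0,"z": 0,"spin": 0}]'

```text
time_s: 21.7
tool_pos: [0.4654, 0.0323, 0.1466]
tool_rot: [0.469, 0.883, -0.001, -0.0]
ft_force: [-5.3, -3.1, 3.3]
grip_width: 0.275
finger_force: 2.8
```

```bash
python3 -c "
from h import *
tq()"
```

```text
t 21.7 p [0.4654 0.0323 0.1466] phi 2.166 R 0.0662 ang 2.165 j [ 0.07  0.19 -0.31  1.08 -0.    1.04] F [-5.3 -3.1  3.3] M [-0.572  1.038  0.06 ] w 0.275 ff 2.8 tilt [-0.0006 -0.0004] Ftan 6.17
R,ang 0.0668 2.1681764761759736 phi 2.1663542755561416 F75 6.299241675217443
```

Request:
arm_command --rows '[{"jaw": -0.45,"x": -0.003,"y": 0.067,"z": 0,"spin": 0.333},{"jaw": -0.45,"x": -0.003,"y": 0.067,"z": 0,"spin": 0.333},{"jaw": -0.45,"x": 0,"y": 0,"z": 0,"spin": 0}]'

```text
time_s: 22.0
tool_pos: [0.4708, 0.0356, 0.1465]
tool_rot: [0.512, 0.859, -0.001, -0.001]
ft_force: [-8.1, -2.6, 5.8]
grip_width: 0.274
finger_force: 4.0
```

```bash
python3 -c "
from h import *
tq()"
```

```text
t 22.0 p [0.4708 0.0356 0.1465] phi 2.066 R 0.0662 ang 2.07 j [ 0.08  0.2  -0.29  1.08 -0.    1.15] F [-8.1 -2.6  5.8] M [-0.598  1.544  0.073] w 0.274 ff 4.0 tilt [-0.0008 -0.0007] Ftan 8.36
R,ang 0.0667 2.073733714463208 phi 2.066334982269102 F75 8.402902366584927
```

Request:
arm_command --rows '[{"jaw": -0.45,"x": -0.003,"y": 0.067,"z": 0,"spin": 0.333},{"jaw": -0.45,"x": -0.003,"y": 0.067,"z": 0,"spin": 0.333},{"jaw": -0.45,"x": -0.003,"y": 0.067,"z": 0,"spin": 0.333},{"jaw": -0.45,"x": 0,"y": 0,"z": 0,"spin": 0}]'

```text
time_s: 22.4
tool_pos: [0.4796, 0.0396, 0.1464]
tool_rot: [0.575, 0.818, -0.001, -0.001]
ft_force: [-11.4, -1.6, 7.3]
grip_width: 0.273
finger_force: 5.4
```

```bash
python3 -c "
from h import *
tq();snap('scene','s10');tq()"
```

```text
t 22.4 p [0.4796 0.0396 0.1464] phi 1.917 R 0.0662 ang 1.924 j [ 0.08  0.22 -0.27  1.09 -0.    1.31] F [-11.4  -1.6   7.3] M [-0.314  2.28   0.092] w 0.273 ff 5.4 tilt [-0.001  -0.0012] Ftan 11.23
R,ang 0.0667 1.9291016453558376 phi 1.9166188997143525 F75 11.207633409303645
t 22.45 p [0.4796 0.0396 0.1465] phi 1.918 R 0.0662 ang 1.924 j [ 0.08  0.22 -0.27  1.09  0.    1.31] F [-10.9  -2.1   6.6] M [-0.3    2.227 -0.   ] w 0.277 ff 5.3 tilt [-0.0009 -0.0011] Ftan 10.94
R,ang 0.0668 1.9291602679861595 phi 1.9180589951037899 F75 9.725398680591159
```

Request:
arm_command --rows '[{"jaw": -0.45,"x": -0.003,"y": 0.067,"z": 0,"spin": 0.333},{"jaw": -0.45,"x": -0.003,"y": 0.067,"z": 0,"spin": 0.333},{"jaw": -0.45,"x": -0.003,"y": 0.067,"z": 0,"spin": 0.333},{"jaw": -0.45,"x": 0,"y": 0,"z": 0,"spin": 0}]'

```text
time_s: 22.85
tool_pos: [0.4888, 0.0423, 0.1463]
tool_rot: [0.634, 0.773, -0.001, -0.002]
ft_force: [-15.5, 0.7, 9.4]
grip_width: 0.275
finger_force: 7.1
```

```bash
python3 -c "
from h import *
tq();snap('scene','s10');tq();snap('scene','s10');tq()" | grep -E "F75|Ftan" | sed 's/.*w 0/w 0/'
```

```text
w 0.275 ff 7.1 tilt [-0.0012 -0.0017] Ftan 15.02
R,ang 0.0667 1.7859166551245333 phi 1.766985417362271 F75 14.8705163241197
w 0.276 ff 7.1 tilt [-0.0011 -0.0016] Ftan 15.23
R,ang 0.0667 1.785341951654479 phi 1.76839912868933 F75 15.362195540668035
w 0.278 ff 7.0 tilt [-0.0011 -0.0016] Ftan 14.04
R,ang 0.0667 1.7857870805142544 phi 1.7687853749001228 F75 13.38173525469255
```

Request:
arm_command --rows '[{"jaw": -0.45,"x": 0,"y": -0.06,"z": 0,"spin": 0},{"jaw": -0.4,"x": 0,"y": -0.06,"z": 0,"spin": 0},{"jaw": -0.35,"x": 0,"y": 0,"z": 0,"spin": 0},{"jaw": -0.35,"x": 0,"y": 0,"z": 0,"spin": 0}]'

```text
time_s: 23.35
tool_pos: [0.4852, 0.0413, 0.1468]
tool_rot: [0.635, 0.772, 0.0, 0.0]
ft_force: [-0.3, 0.5, 0.4]
grip_width: 0.328
finger_force: 0.0
```

```bash
python3 -c "
from h import *
tq()"
```

```text
t 23.35 p [0.4852 0.0413 0.1468] phi 1.765 R 0.0661 ang 1.835 j [ 0.08  0.22 -0.26  1.09  0.    1.46] F [-0.3  0.5  0.4] M [ 0.036  0.048 -0.025] w 0.328 ff 0.0 tilt [0.0002 0.0002] Ftan 0.12
R,ang 0.0666 1.8411189979178528 phi 1.764934008406117 F75 -0.22883263061161244
```

Request:
arm_command --rows '[{"jaw": -0.35,"x": 0,"y": 0,"z": -0.5,"spin": 0},{"jaw": -0.35,"x": 0,"y": 0,"z": -0.7,"spin": 0},{"jaw": -0.35,"x": 0,"y": 0,"z": -0.7,"spin": 0},{"jaw": -0.35,"x": 0.6,"y": 0,"z": 0,"spin": 0},{"jaw": -0.35,"x": 0.6,"y": 0,"z": 0,"spin": 0},{"jaw": -0.35,"x": 0.6,"y": 0,"z": 0,"spin": 0},{"jaw": -0.35,"x": 0.6,"y": 0,"z": 0,"spin": 0},{"jaw": -0.35,"x": 0.6,"y": 0,"z": 0,"spin": 0},{"jaw": -0.35,"x": 0.6,"y": 0,"z": 0,"spin": 0},{"jaw": -0.35,"x": 0.6,"y": 0,"z": 0,"spin": 0},{"jaw": -0.35,"x": 0,"y": 0,"z": 0,"spin": 0}]'

```text
time_s: 24.45
tool_pos: [0.4442, 0.2502, 0.2414]
tool_rot: [0.634, 0.773, 0.0, -0.0]
ft_force: [0.1, -0.1, -0.7]
grip_width: 0.331
finger_force: 0.0
```

Run:
```python
from h import *
st();A=np.array([.503,-.0229])
def dark(f,c,r,z,a0):
    # mean gray of the ball seen at angle a around the axis
    im=cv2.GaussianBlur(cv2.imread(f'pics/{f}.png',0),(3,3),0); out=[]
    for a in np.arange(a0-.9,a0+.9,.1):
        u,v=proj(f,[c[0]+r*np.cos(a),c[1]+r*np.sin(a),z]); out.append((round(a,2),int(im[int(round(v)),int(round(u))])))
    return out
for f,n in(('s11','scene'),('t11','top')):
    snap(n,f); print(f,'lever',dark(f,A,.084,.158,1.87)); print('bar far',dark(f,A,.040,.178,.07)); print('bar near',dark(f,A,.040,.178,3.2))
```

```text
t 24.45 p [0.4442 0.2502 0.2414] phi 1.768 R 0.2789 ang 1.782 j [ 0.51  0.23 -0.    1.33  0.    1.89] F [ 0.1 -0.1 -0.7] M [-0.018 -0.056  0.027] w 0.331 ff 0.0 tilt [ 0.0002 -0.0003] Ftan -0.03
s11 lever [(np.float64(0.97), 184), (np.float64(1.07), 172), (np.float64(1.17), 119), (np.float64(1.27), 161), (np.float64(1.37), 171), (np.float64(1.47), 169), (np.float64(1.57), 129), (np.float64(1.67), 82), (np.float64(1.77), 72), (np.float64(1.87), 32), (np.float64(1.97), 50), (np.float64(2.07), 77), (np.float64(2.17), 78), (np.float64(2.27), 79), (np.float64(2.37), 79), (np.float64(2.47), 76), (np.float64(2.57), 76), (np.float64(2.67), 88)]
bar far [(np.float64(-0.83), 113), (np.float64(-0.73), 130), (np.float64(-0.63), 113), (np.float64(-0.53), 102), (np.float64(-0.43), 102), (np.float64(-0.33), 74), (np.float64(-0.23), 59), (np.float64(-0.13), 49), (np.float64(-0.03), 43), (np.float64(0.07), 42), (np.float64(0.17), 69), (np.float64(0.27), 105), (np.float64(0.37), 152), (np.float64(0.47), 167), (np.float64(0.57), 174), (np.float64(0.67), 172), (np.float64(0.77), 174), (np.float64(0.87),
[... 1108 characters left out ...]
0.13), 163), (np.float64(-0.03), 130), (np.float64(0.07), 80), (np.float64(0.17), 95), (np.float64(0.27), 133), (np.float64(0.37), 180), (np.float64(0.47), 180), (np.float64(0.57), 178), (np.float64(0.67), 148), (np.float64(0.77), 176), (np.float64(0.87), 168)]
bar near [(np.float64(2.3), 133), (np.float64(2.4), 114), (np.float64(2.5), 124), (np.float64(2.6), 150), (np.float64(2.7), 142), (np.float64(2.8), 116), (np.float64(2.9), 112), (np.float64(3.0), 124), (np.float64(3.1), 100), (np.float64(3.2), 76), (np.float64(3.3), 68), (np.float64(3.4), 86), (np.float64(3.5), 111), (np.float64(3.6), 134), (np.float64(3.7), 140), (np.float64(3.8), 164), (np.float64(3.9), 184), (np.float64(4.0), 182)]
```

```bash
python3 -c "
from rig import bot
print(bot.job_done())"
```

```text
the job is handed in; nothing more can be done
None
```

I handed the job in at about 24.5 s; no verdict came back. I slackened the lever, screwed the spindle down about 1.5 rad past the torque rise that marks foot contact (about a quarter turn), and re-locked the lever at roughly 14–15 N by measured torque. The lever turned a bit further than 30 N/rad implies, which would put it nearer 20 N, still under 25 N.

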